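# Fold the travel mirror shut and bolt it

## Task

Put the standing travel mirror away: push it over until its snap hinge flips it flat onto its case, then slide the barrel bolt fully across over the mirror's tongue and turn the bolt's handle down into the notch. Leave the tumbler, the tin and everything else on the vanity where it is.

Things in the scene. Friction and masses are not known exactly. Their poses are not given: they have to be found in the camera images.
- case: White case of the travel mirror, fixed, 132 long (x -56 to +76 mm), 150 wide (y), 38 high. Origin on the stone; x runs from the hinge side to the front ledge (x 50 to 76) that carries the bolt, and points away from the robot within 0.45 rad; z up. A spring strut sits on its +y side. Three steel staples hold the rod at y -41, 25.5 and 57.5 (7 wide, x 53 to 71, tops 62 high).
- mirror_hinge (a point): Middle of the mirror's hinge line, 50 mm behind the case origin (x = -50 mm) and 44 mm above the stone; the hinge line runs along the case's y.
- mirror (a joint): Mirror angle in rad: 0 = flat on the case, 1.8 = standing open, leaning back 13 degrees past upright to the robot's side. Over-centre spring: above about 1.0 it springs open to 1.8, below about 0.9 it flips shut by itself within about a second and stays. Pushing the free edge over takes about 5 N. With the bolt already across, the tongue strikes the rod and it cannot close.
- mirror_edge (a point): Middle of the mirror's free edge, 100 mm from the hinge line. Bamboo-backed panel 100 (hinge to edge) x 146 (along y) x 8 thick; the mirror face looks to case +x when open, down when folded (back then 48 mm above the stone). A steel tongue (18 wide, 6 thick, y 34 to 52) stands 22 mm out of this edge; folded, it lies below the bolt's path.
- bolt (a joint): Slide of the steel bolt rod along case +y, in m: 0 = withdrawn, 0.034 = fully across (stop), over the tongue and into the last staple. Friction 1.5 N. Rod 10 mm thick, 74 long; its axis lies at case x 62 and 53.5 mm above the stone.
- handle (a joint): Turn of the bolt's handle about the rod, in rad: 0 = straight up, positive = leaning to case +x, 1.57 = level, 1.65 = stop, down in the notch. Stays where left (under 1 N at the ball moves it). The fence stops it at about 0.5 except at the notch, which it meets with the bolt fully across (within about 4 mm).
- handle_ball (a point): Centre of the 13 mm ball at the end of the handle, an 8 mm thick steel pin; the ball centre is 42 mm from the rod's axis. The handle stands at case y = -22 mm + bolt slide (so +12 mm when fully across).
- notch (a point): Middle of the notch, at the height of the rod's axis (case x 75, y 12, z 53.5 mm), 16 mm wide, open at the top. It is cut in a thin upright steel fence along the front edge of the ledge (x 73.5 to 76.5, y -45 to 66, top 66.5 mm above the stone).
- tumbler: White ceramic tumbler, radius 34, 85 high, origin under its centre; stands left (case +y) of the case; leave alone.
- tin: Flat round aluminium tin, radius 34, 27 high, origin under its centre; stands right (case -y) of the case; leave alone.
- pump: Stainless pump dispenser, radius 34, 170 high, origin under its centre, far right; leave alone.
- comb: Pink plastic comb, 160 x 22 x 6, on the top one of the three clear acrylic tiers far left (tiers 150 x 200, 222 high); leave alone.
- toothbrush: Bamboo toothbrush, 165 long, on the top tier; leave alone.
- tweezer: Folded metal tweezer, 90 long, on the middle tier; leave alone.
- jar: Round glass jar, radius 27, 45 high, on the lowest tier; leave alone.
Not all that is in view belongs to the job. Of the things like the case, leave any that is pink; of the rest the smaller one is meant.

How it is judged:
By the outcome, as a careful person would: the job done as asked, in the order asked, and still so for the second after the job is handed in, with the robot touching nothing.
It also fails if it takes over 51 s, if anything falls off the work surface, if the arm or the gripper's body presses on something with over 40 N, if the wrist force passes 120 N, or if a joint passes its speed limit or range.

## Robot

A 7-joint arm with a two-finger parallel gripper is mounted at the origin on the work surface. World frame = base frame: x ahead of the robot, y to its left, z up, the work surface at z = 0. Lengths are in m, angles in rad, forces in N, time in s.
With the tool pointing down it reaches from about 0.425 to 0.925 m from the base axis. Payload 6.8 kg.
Tool frame: the origin (TCP) lies on the front face of the gripper's body, between the roots of the fingers; the fingertips stand 73 mm ahead of it and the grasp point (between the pads) lies 54 mm ahead of it; z points along the fingers, y is the direction in which the jaws open and shut (so a half turn about z gives the same grasp; the last joint's range is limited). The gripper opens to 85 mm and grips with 20 to 120 N. Pads are 22 mm wide; open, the fingers measure 114 mm over their backs; the gripper's body (76 mm by 85 mm) begins 54 mm behind the grasp point. The pads swing forward as they close: fully open they stand 13 mm farther back than shut.
Start: joints at [-1.271, 0.477, 0.022, 1.555, -0.011, 1.109, -0.083], TCP at [0.268, 0.62, 0.304] pointing down, gripper open.
Joint ranges: [-2.96, 2.96], [-0.34, 2.1], [-1.41, 1.46], [0.24, 2.44], [-1.37, 4.51], [0.17, 1.92], [-2.96, 2.96]. Speed limits (rad/s): [2.39, 2.39, 3.14, 3.14, 3.14, 3.14, 3.14].

## Interface

Orientations are given as a unit quaternion [w, x, y, z].
In Python, from station import get_obs, read_camera, hand_in, spot_in, cut_out, spot_point gives the robot as it stands. The module is installed in compiled form; this text tells all that it offers.
- The arm moves only by the tool move_arm, never from a script. Its arguments are lists of equal length, an entry for each row: "gripper": the opening, from 0 (shut) to 1 (fully open); "xyz": the shift along the tool's x, y, z in cm, a list of three; "twist": the turn about the tool's z in rad. A call has 1 to 5 rows; each row is the pose to reach, as a shift and turn from the pose commanded when the call began, along the tool's axes at that moment; what a row does not reach only later rows make up. A row lasts 1/12 s, in which the tool goes at most 41.7 mm and 7.16 degrees, less where a joint would pass 70% of its speed; a pose out of reach is approached as far as the arm can. A call with a gripper value outside its range is refused whole. The fingers move at their own pace and stop on an object; "squeeze" is the grip in N (left out, the last holds). Time passes only in rows, so rows that repeat a pose let the fingers close. It gives the time, the measured TCP pose, the force and the opening at its end, in the units of the state.
- get_obs(): the state, without advancing time (a new reading comes with each control period).
- read_camera(name): name is "scene" or "top" or "wrist"; returns a dict with "pixels" (480x640x3 uint8, red, green, blue), "fx", "fy", "cx", "cy" (pixels), "R" (3x3) and "t" (3): a world point X has camera coordinates R X + t. Camera axes: x right, y down, z forward; pixel columns grow to the right and rows downward; lengths in m; the calibration is good to about 2 mm. The wrist camera is an equidistant fisheye: a pixel r from the principal point sees the ray r / f radians off the axis. A picture is of the moment at which its call begins. There is no depth.
- hand_in(): hands the job in, once; it reports no verdict.
Trained networks look in the newest picture that a camera, given by its name, has taken for a name from the list of things; names that differ only in an ending like _2 or _b are one class to them, and where a whole thing is asked for, a point or a joint stands for the part that bears it (a point fixed in the world has none). Each returns a list of dicts, best first, with "p" (0 to 1); they miss things now and then, are a little off and sometimes report something else, mostly with a low value. They report only what shows in the picture. A call takes as long as a camera call. They do not tell look-alikes from the thing itself.
- spot_in(query, camera): "centre" ([x, y, z] in m, in world coordinates, good to about 4 mm: the middle of the surface that is visible of it).
- cut_out(query, camera): "pixels" (480x640 bool, what is visible of it).
- spot_point(query, camera): "centre" ([x, y, z] in m, in world coordinates, good to about 4 mm: a listed point, or the origin of a listed thing).
The state is a dict: "t": time; "q": joint angles; "joint_vel": joint speeds; "joint_torque": joint torques, N m; "eef_pos": TCP position; "tool_rot": TCP orientation; "contact_force": force on the tool from outside, world axes, zero at the start; "torque": the same for the moment, N m; "gripper_width": opening from 0.0 (shut) to 1.0 (fully open).
Only numpy, scipy, OpenCV 4.12 (cv2) and the standard library are available. Lean on these libraries where they do the work, as an engineer would, in place of code of your own. Each camera call takes 0.05 s, during which the arm holds its last target.

## Working session

There is one attempt and no reset: what is moved stays moved. The work goes in short steps, Python scripts to look and compute and a tool call to move; the robot and the scene stay as the last step left them, time stands still between calls to the robot, and variables do not carry over. Pictures are saved under pics/ and viewed, and the job is handed in when it is done.

Besides the shell and the picture viewer there is one more tool, called after ">>>" as name(argument=value, ...) on one line, values as JSON. move_arm: Moves the arm, as the interface text tells. Its arguments: {"type":"object","properties":{"gripper":{"type":"array","items":{"type":"number"}},"xyz":{"type":"array","items":{"type":"array","items":{"type":"number"}}},"twist":{"type":"array","items":{"type":"number"}},"squeeze":{"type":"number"}},"required":["gripper","xyz","twist"]}

```bash
mkdir -p pics; cat > h.py <<'E'
import numpy as np,cv2
from station import *
def snap(n,f):
    c=read_camera(n); cv2.imwrite('pics/'+f,c['pixels'][:,:,::-1]); return c
def proj(c,X):
    p=c['R']@np.array(X)+c['t']; return c['fx']*p[0]/p[2]+c['cx'],c['fy']*p[1]/p[2]+c['cy']
E
python3 - <<'E'
from h import *
o=get_obs(); print(o)
for n in ('scene','top'):
    c=snap(n,n+'0.png'); print(n,c['R'],c['t'],c['fx'])
    for q in ('case','mirror_hinge','mirror_edge','handle_ball','notch','tumbler','tin'):
        print(q,[(np.round(d['centre'],4),round(d['p'],2)) for d in spot_point(q,n)])
E
```

```text
{'t': 0.0, 'q': array([-1.27107736,  0.47783666,  0.0223654 ,  1.55648132, -0.01151664,
        1.10929837, -0.08307968]), 'joint_vel': array([-0.00044297,  0.00072948,  0.00103283,  0.00136504,  0.00051333,
       -0.00049214, -0.00048119]), 'joint_torque': array([-8.49341359e-04, -5.96459413e+01,  1.60752095e+00, -2.81205386e+01,
        1.23738527e-02,  9.10616247e-03,  2.01133821e-05]), 'eef_pos': array([0.26753918, 0.61920077, 0.30288896]), 'tool_rot': array([-1.23048304e-04,  2.02493689e-01,  9.79283109e-01, -9.39586549e-04]), 'contact_force': array([-0.61268698,  0.27919497,  0.44000652]), 'torque': array([-0.00409999,  0.00337406, -0.05191174]), 'gripper_width': 0.9982718995806111}
scene [[-0.40953585  0.91226641  0.00709786]
 [ 0.51905701  0.23939986 -0.82052881]
 [-0.7502401  -0.33235177 -0.57156111]] [ 0.2364341  -0.17774123  1.82227113] 540.7980563428541
case [(array([8.394e-01, 3.620e-02, 5.000e-04]), 0.9), (array([ 0.3037, -0.1252,  0.0031]), 0.78), (array([0.5948, 0.0247, 0.0041]), 0.55)]
mirror_hinge [(array([ 0.2397, -0.1081,  0.0676]), 0.79), (array([0.5471, 0.0324,
[... 931 characters left out ...]
or_hinge [(array([ 0.2335, -0.1064,  0.0623]), 0.95), (array([0.5439, 0.0328, 0.0442]), 0.64), (array([0.7895, 0.0442, 0.043 ]), 0.64), (array([0.4471, 0.4633, 0.1714]), 0.21)]
mirror_edge [(array([ 0.3688, -0.1438,  0.0635]), 0.95), (array([0.5257, 0.0375, 0.141 ]), 0.63), (array([0.8899, 0.0323, 0.0443]), 0.6)]
handle_ball [(array([ 6.645e-01, -1.000e-04,  9.670e-02]), 0.48), (array([0.8991, 0.0107, 0.0936]), 0.39), (array([ 0.3798, -0.178 ,  0.135 ]), 0.36)]
notch [(array([0.674 , 0.0308, 0.0538]), 0.82), (array([ 0.4112, -0.1357,  0.0794]), 0.79), (array([0.9145, 0.0451, 0.0516]), 0.63)]
tumbler [(array([ 0.6053,  0.1878, -0.0016]), 0.71)]
tin [(array([ 0.6251, -0.1399, -0.0022]), 0.59)]
```

View pics/scene0.png

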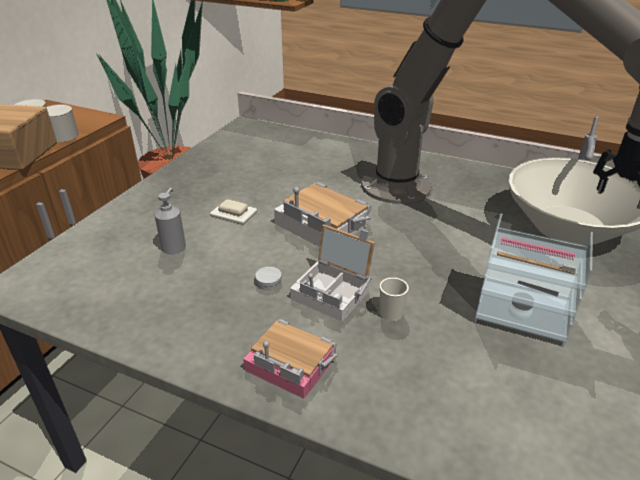

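View pics/top0.png

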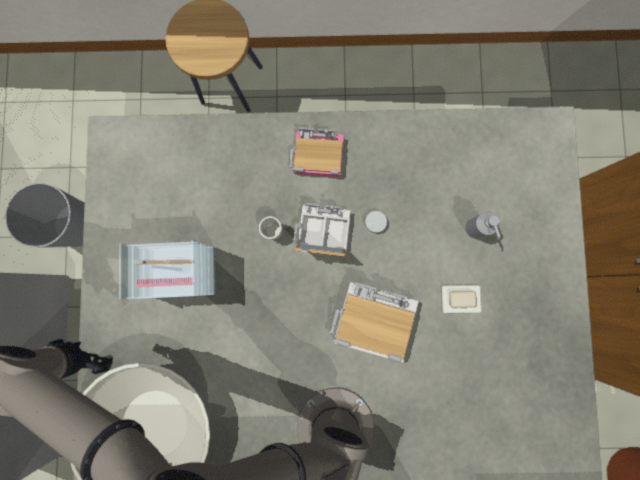

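The scene picture shows three lookalikes. The pink one is far off (scene px 290,355) and a larger white one sits near the base (325,210). The target is the small open white one (scene px 335,285; top px 325,230). Next I fit its pose.

```bash
cat >> h.py <<'E'
from scipy.optimize import least_squares
P={'case':(0,0,0),'mirror_hinge':(-.05,0,.044),'mirror_edge':(-.0727,0,.1414),'handle_ball':(.062,-.022,.0955),'notch':(.075,.012,.0535)}
def w(p,X):
    c,s=np.cos(p[2]),np.sin(p[2]); X=np.array(X); return np.array([p[0]+c*X[0]-s*X[1],p[1]+s*X[0]+c*X[1],X[2]])
E
python3 - <<'E'
from h import *
obs=[]; cs={}
for n in ('scene','top'):
    cs[n]=read_camera(n)
    for q in P:
        for d in spot_point(q,n):
            if np.hypot(*(np.array(d['centre'])[:2]-w([.596,.0235,-.15],P[q])[:2]))<.04: obs.append((q,d['centre']))
f=lambda p:np.concatenate([(w(p,P[q])-c)[:2] for q,c in obs])
r=least_squares(f,[.596,.024,-.15],loss='soft_l1',f_scale=.004); print(r.x)
for q,c in obs: print(q,np.round((w(r.x,P[q])-c)*1000,1))
for n,c in cs.items():
    im=c['pixels'][:,:,::-1].copy(); S=8 if n=='top' else 6
    u,v=map(int,proj(c,w(r.x,(0,0,.05)))); W=49 if n=='top' else 60
    crop=cv2.resize(im[v-W:v+W,u-W:u+W],None,fx=S*.75,fy=S*.75,interpolation=cv2.INTER_CUBIC); S*=.75
    def pt(X):
        a,b=proj(c,w(r.x,X)); return int((a-u+W+.5)*S),int((b-v+W+.5)*S)
    for z,col in((0,(0,0,255)),(.038,(0,255,0))):
        L=[(-.056,-.075,z),(.076,-.075,z),(.076,.075,z),(-.056,.075,z)]
        for i in range(4): cv2.line(crop,pt(L[i]),pt(L[(i+1)%4]),col,1)
    for q in P: cv2.circle(crop,pt(P[q]),4,(255,0,255),1)
    cv2.imwrite(f'pics/fit_{n}.png',crop)
E
```

```text
[ 0.59642934  0.02755838 -0.12007179]
case [-0.7  2.6 -5.1]
mirror_hinge [ 23.7   0.  -99. ]
mirror_hinge [-0.8 -0.5  1.8]
mirror_edge [ 0.8  0.4 -0.2]
handle_ball [-4.6 -1.4  3.2]
notch [ 6.1  3.9 -7.2]
case [-1.1  3.3 -0.7]
mirror_hinge [ 2.  -0.6 -2.7]
mirror_edge [-1.3 -5.   0.8]
handle_ball [-7.  -1.9 -0.5]
notch [ 0.4 -0.7 -0.5]
```

View pics/fit_top.png

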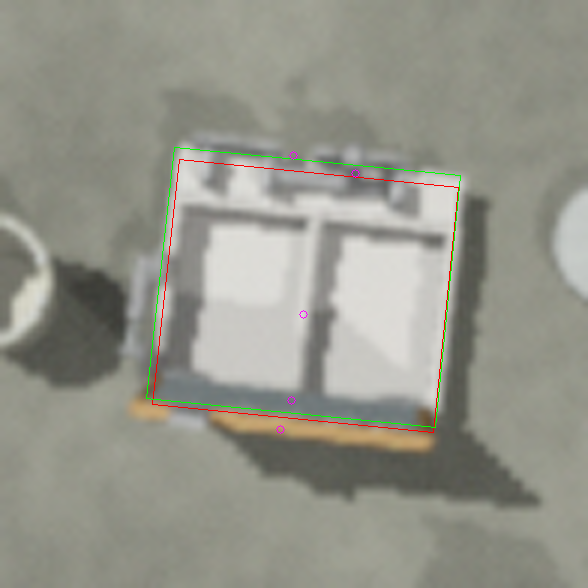

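View pics/fit_scene.png

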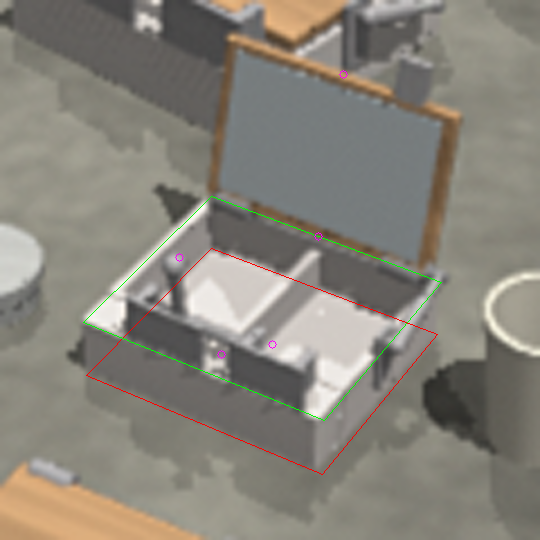

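```bash
cat >> h.py <<'E'
PC=np.array([.5964,.0276,-.12])
from scipy.spatial.transform import Rotation as Ro
def pose():
    o=get_obs(); q=o['tool_rot']; R=Ro.from_quat([q[1],q[2],q[3],q[0]]).as_matrix()
    c,s=np.cos(PC[2]),np.sin(PC[2]); d=o['eef_pos']-np.array([PC[0],PC[1],0])
    loc=np.array([c*d[0]+s*d[1],-s*d[0]+c*d[1],d[2]])
    y=np.arctan2(R[1,1],R[0,1]); tw=-(PC[2]+np.pi/2-y)
    return o,R,loc,tw
def go(X):
    o,R,loc,tw=pose(); d=R.T@(w(PC,X)-o['eef_pos'])*100
    print('t',round(o['t'],2),'case TCP mm',np.round(loc*1000,1),'F',np.round(o['contact_force'],1),'tilt',np.round(R[:,2],3)); print('shift cm',np.round(d,2),'twist',round(tw,3))
E
python3 -c "
from h import *
go((-.115,0,.36));print(w(PC,(-.115,0,.36)))"
```

```text
t 1.4 case TCP mm [-397.2  548.4  303.9] F [-0.1  0.5  0.1] tilt [-0. -0. -1.]
shift cm [-42.63 -44.58  -5.61] twist -0.288
[0.48222701 0.0413669  0.36      ]
```

>>> move_arm(gripper=[0,0,0,0,0], xyz=[[0,0,-4],[0,0,-6],[-2.5,-2.6,-6],[-5.2,-5.5,-6],[-8,-8.4,-6]], twist=[0,0,0,0,0], squeeze=30)

```text
t: 1.82
eef_pos: [0.3076, 0.5101, 0.3641]
tool_rot: [0.0, 0.202, 0.979, 0.0]
contact_force: [0.8, 0.3, 0.5]
gripper_width: 0.298
```

>>> move_arm(gripper=[0,0,0,0,0], xyz=[[-2.8,-2.9,0],[-5.6,-5.8,0],[-8.4,-8.7,0],[-11.2,-11.6,0],[-14,-14.5,0]], twist=[0,0,0,0,0])

```text
t: 2.23
eef_pos: [0.3792, 0.3202, 0.3641]
tool_rot: [0.0, 0.202, 0.979, 0.0]
contact_force: [0.9, -0.3, 0.8]
gripper_width: 0.002
```

```bash
python3 -c "
from h import *
go((-.115,0,.36));print(get_obs()['q'])"
```

```text
t 2.23 case TCP mm [-250.7  264.5  364.1] F [ 0.9 -0.3  0.8] tilt [ 0.     0.001 -1.   ]
shift cm [-20.52 -21.51   0.4 ] twist -0.288
[-0.95424378  0.11937715  0.14007052  1.90604675 -0.01870232  1.11668502
  0.35605228]
```

>>> move_arm(gripper=[0,0,0,0,0], xyz=[[-2.8,-2.9,0],[-5.6,-5.8,0],[-8.4,-8.7,0],[-11.2,-11.6,0],[-14,-14.5,0]], twist=[-0.05,-0.1,-0.15,-0.2,-0.25])

```text
t: 2.65
eef_pos: [0.4501, 0.1316, 0.3643]
tool_rot: [0.0, 0.078, 0.997, 0.0]
contact_force: [0.3, -0.8, -0.3]
gripper_width: 0.001
```

```bash
python3 -c "
from h import *
go((-.115,0,.36));print(get_obs()['q'])"
```

```text
t 2.65 case TCP mm [-157.7   85.7  364.3] F [ 0.3 -0.8 -0.3] tilt [ 0.001  0.001 -1.   ]
shift cm [-4.57 -8.41  0.43] twist -0.035
[-0.70066929  0.06384016  0.30032062  1.9695858  -0.02150362  1.11010793
  1.02419702]
```

>>> move_arm(gripper=[0,0,0,0,0], xyz=[[-1.5,-2.8,0],[-3,-5.6,0],[-4.6,-8.4,0.4],[-4.6,-8.4,4],[-4.6,-8.4,7]], twist=[-0.035,-0.035,-0.035,-0.035,-0.035])

```text
t: 3.07
eef_pos: [0.4833, 0.0411, 0.2942]
tool_rot: [0.002, 0.064, 0.998, 0.001]
contact_force: [0.3, 1.2, -0.9]
gripper_width: 0.004
```

```bash
python3 -c "
from h import *
go((-.115,0,.186));print(get_obs()['q'])
snap('scene','s1.png')"
```

```text
t 3.07 case TCP mm [-1.139e+02 -1.000e-01  2.942e+02] F [ 0.3  1.2 -0.9] tilt [ 0.004  0.001 -1.   ]
shift cm [ 0.16 -0.   10.82] twist -0.007
[-0.5596712   0.17267636  0.39164676  2.03176337 -0.08105058  0.9471889
  1.31727333]
```

View pics/s1.png

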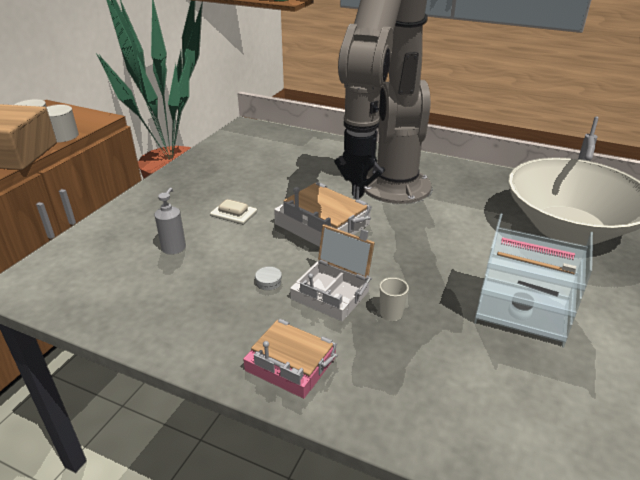

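The arm is at scene px (360,185), behind the standing mirror and clear of the large case. Next it descends and pushes.

>>> move_arm(gripper=[0,0,0,0,0], xyz=[[0.2,0,3.6],[0.2,0,7.2],[0.2,0,10.6],[0.2,0,10.6],[0.2,0,10.6]], twist=[0,0,0,0,0])

```text
t: 3.53
eef_pos: [0.4795, 0.0437, 0.1878]
tool_rot: [-0.002, 0.061, 0.998, -0.001]
contact_force: [-0.5, -0.2, 1.0]
gripper_width: 0.003
```

```bash
python3 -c "
from h import *
go((.015,0,.186));print(get_obs()['q'])
snap('scene','s2.png')"
```

```text
t 3.53 case TCP mm [-117.9    2.   187.8] F [-0.5 -0.2  1. ] tilt [-0.003 -0.001 -1.   ]
shift cm [-13.29  -0.16   0.14] twist -0.003
[-0.51635298  0.33378507  0.35382458  2.13135574 -0.17503001  0.70675824
  1.40172257]
```

View pics/s2.png

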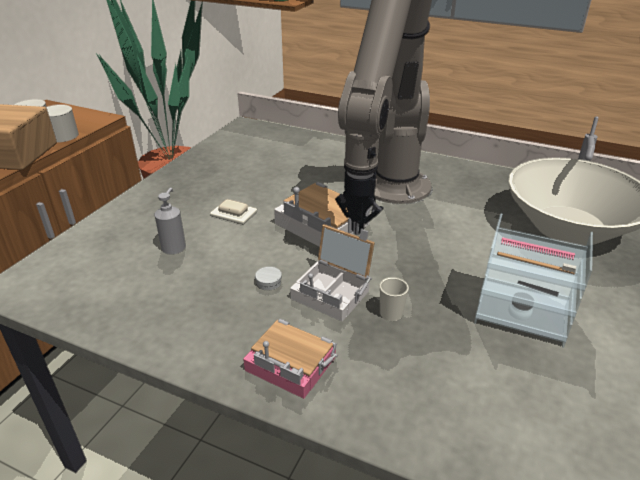

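The fingers are just behind the mirror (px 355,225). Now the push.

>>> move_arm(gripper=[0,0,0,0,0], xyz=[[-1.5,0,0],[-3,0,0],[-4.5,0,0],[-6,0,0],[-7.5,0,0]], twist=[0,0,0,0,0])

```text
t: 4.0
eef_pos: [0.5529, 0.0348, 0.19]
tool_rot: [-0.003, 0.061, 0.998, 0.001]
contact_force: [-9.4, 2.3, -4.9]
gripper_width: 0.0
```

>>> move_arm(gripper=[0,0,0,0,0], xyz=[[-1.2,0,0],[-2.4,0,0],[-3.6,0,0],[-4.8,0,0],[-6,0,0]], twist=[0,0,0,0,0])

```text
t: 4.42
eef_pos: [0.6159, 0.0275, 0.1915]
tool_rot: [0.002, 0.061, 0.998, 0.001]
contact_force: [-0.1, 0.2, -0.1]
gripper_width: 0.0
```

```bash
python3 -c "
from h import *
go((.015,0,.186));print(get_obs()['q'])
snap('scene','s3.png')"
```

```text
t 4.42 case TCP mm [ 19.3   2.2 191.5] F [-0.1  0.2 -0.1] tilt [ 0.004  0.001 -1.   ]
shift cm [ 0.44 -0.22  0.55] twist -0.002
[-0.40060355  0.52257538  0.34374785  1.81924247 -0.22992642  0.8345292
  1.50380651]
```

View pics/s3.png

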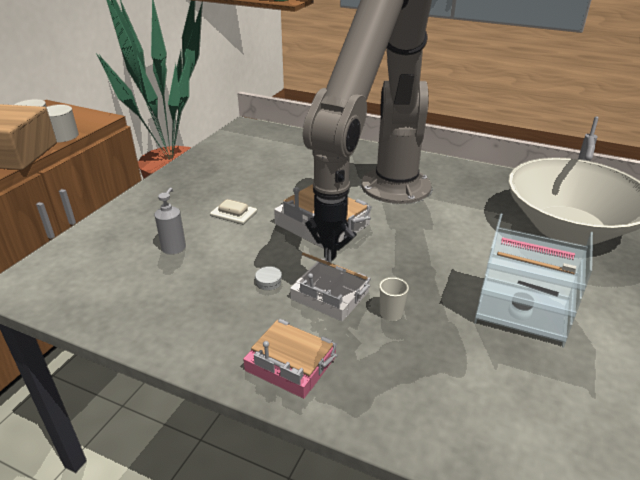

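The edge (px 335,265) is past centre and the force has gone to zero. I lift off and let it flip.

>>> move_arm(gripper=[0,0,0,0,0], xyz=[[0,0,-2],[0,0,-4],[0,0,-4],[0,0,-4],[0,0,-4]], twist=[0,0,0,0,0])

```text
t: 4.88
eef_pos: [0.6142, 0.0274, 0.2294]
tool_rot: [0.001, 0.061, 0.998, 0.0]
contact_force: [-0.1, 0.8, 0.1]
gripper_width: -0.002
```

```bash
python3 -c "
from h import *
go((.062,-.065,.22));print(get_obs()['q'])
c=snap('scene','s4.png')
cv2.imwrite('pics/s4b.png',cv2.resize(c['pixels'][220:330,270:400,::-1],None,fx=5,fy=5,interpolation=2))"
```

```text
t 4.88 case TCP mm [ 17.7   1.9 229.4] F [-0.1  0.8  0.1] tilt [ 0.002  0.001 -1.   ]
shift cm [-4.45 -6.68  0.94] twist -0.002
[-0.41647364  0.47383833  0.36220396  1.79614249 -0.20750747  0.9068425
  1.48571905]
```

View pics/s4b.png

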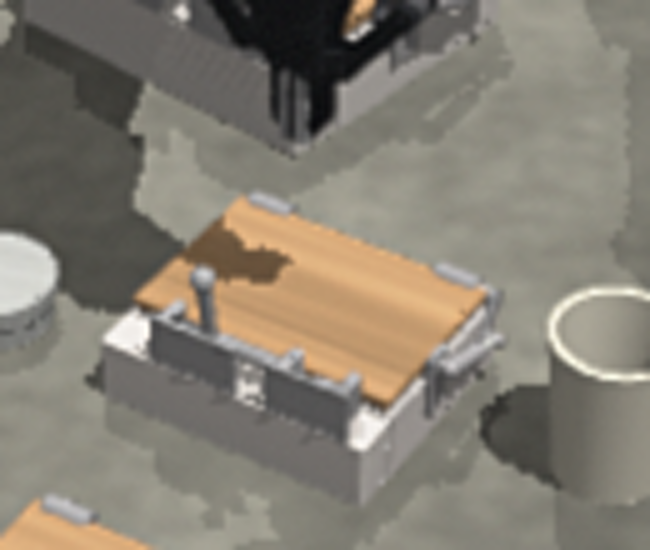

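The mirror is flat. Handle ball is at crop (203,275). Next: come down on the -y side of the handle.

>>> move_arm(gripper=[0,0,0,0,0], xyz=[[-2.3,-3.3,0],[-4.7,-6.7,1],[-4.7,-6.7,4],[-4.7,-6.7,8],[-4.7,-6.7,8]], twist=[0,0,0,0,0])

```text
t: 5.35
eef_pos: [0.6479, -0.0453, 0.1404]
tool_rot: [-0.006, 0.062, 0.998, -0.0]
contact_force: [-2.0, 0.7, -1.1]
gripper_width: -0.001
```

```bash
python3 -c "
from h import *
go((.065,0.012,.149));print(get_obs()['q'])
c=snap('scene','s5.png')
cv2.imwrite('pics/s5b.png',cv2.resize(c['pixels'][220:330,270:400,::-1],None,fx=5,fy=5,interpolation=2))
for n in ('scene','top'):
  read_camera(n)
  for q in ('handle_ball','case'): print([(np.round(d['centre'],4),round(d['p'],2)) for d in spot_point(q,n)])
print(w(PC,P['handle_ball']))"
```

```text
t 5.35 case TCP mm [ 59.8 -66.2 140.4] F [-2.   0.7 -1.1] tilt [-0.013 -0.    -1.   ]
shift cm [-0.48  7.82 -0.88] twist -0.004
[-0.25867106  0.64336999  0.32805316  1.75132345 -0.27115815  0.80484062
  1.64714503]
[(array([0.8945, 0.0121, 0.0928]), 0.52), (array([ 0.6586, -0.0013,  0.0943]), 0.39)]
[(array([0.5931, 0.0235, 0.0036]), 0.95), (array([ 0.3086, -0.1222, -0.0008]), 0.95), (array([ 8.426e-01,  3.880e-02, -3.000e-04]), 0.82)]
[(array([ 0.381 , -0.1771,  0.1374]), 0.45), (array([0.8983, 0.012 , 0.0932]), 0.45)]
[(array([ 0.8368,  0.0382, -0.005 ]), 0.83), (array([ 0.303 , -0.1217, -0.0016]), 0.74), (array([0.5974, 0.0261, 0.0014]), 0.62), (array([ 6.253e-01, -1.402e-01, -5.000e-04]), 0.23)]
[ 0.65532047 -0.00166395  0.0955    ]
```

View pics/s5b.png

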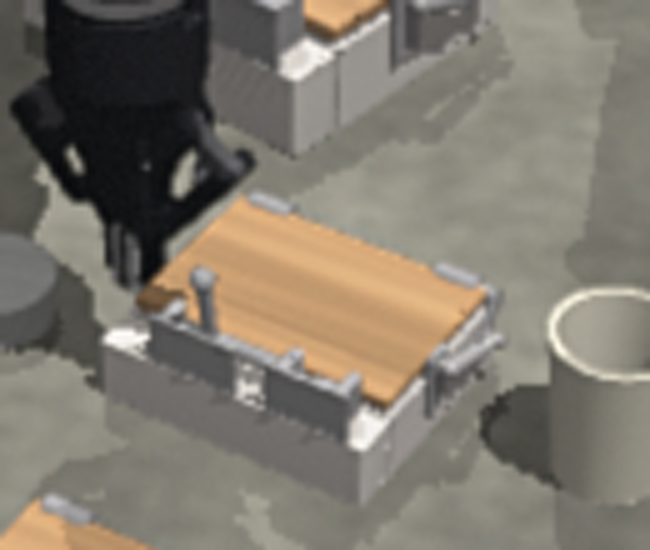

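>>> move_arm(gripper=[0,0,0,0,0], xyz=[[-0.4,0,-0.5],[-0.4,1.0,-0.6],[-0.4,2.0,-0.6],[-0.4,2.8,-0.6],[-0.4,3.6,-0.6]], twist=[0,0,0,0,0])

```text
t: 6.12
eef_pos: [0.6612, -0.0086, 0.1542]
tool_rot: [0.0, 0.061, 0.998, -0.0]
contact_force: [0.2, -2.3, 1.6]
gripper_width: -0.002
```

```bash
python3 -c "
from h import *
go((.065,0.0,.149))
c=snap('scene','s6.png')
cv2.imwrite('pics/s6b.png',cv2.resize(c['pixels'][220:330,270:400,::-1],None,fx=5,fy=5,interpolation=2))"
```

```text
t 6.12 case TCP mm [ 68.7 -28.2 154.2] F [ 0.2 -2.3  1.6] tilt [ 0.001 -0.    -1.   ]
shift cm [0.38 2.82 0.52] twist -0.002
```

View pics/s6b.png

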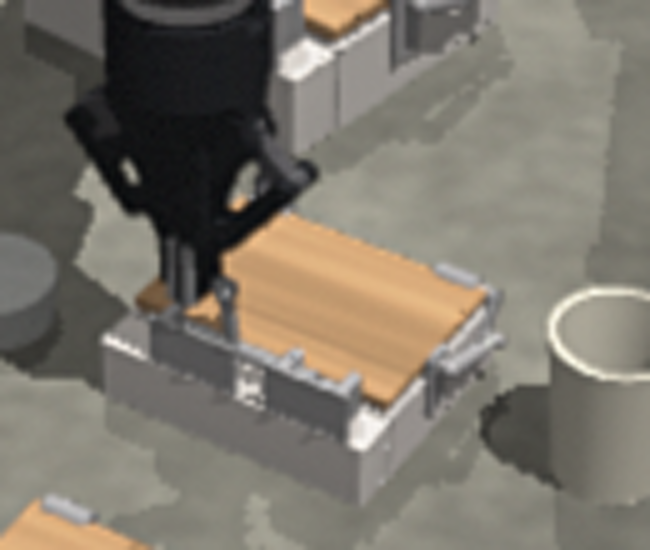

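The handle is moving with the finger (ball now at crop 226,285). I keep pushing in small steps.

>>> move_arm(gripper=[0,0,0,0,0], xyz=[[0.2,0.4,0.2],[0.2,0.8,0.2],[0.2,1.2,0.2],[0.2,1.5,0.2],[0.2,1.8,0.2]], twist=[0,0,0,0,0])

```text
t: 6.58
eef_pos: [0.6608, 0.0082, 0.1516]
tool_rot: [-0.0, 0.061, 0.998, -0.0]
contact_force: [0.4, -1.8, -0.6]
gripper_width: -0.002
```

>>> move_arm(gripper=[0,0], xyz=[[0,0.2,0],[0,0.4,0]], twist=[0,0])

```text
t: 6.75
eef_pos: [0.6611, 0.0102, 0.1517]
tool_rot: [-0.0, 0.062, 0.998, -0.001]
contact_force: [-0.9, -8.7, 0.5]
gripper_width: -0.001
```

```bash
python3 -c "
from h import *
go((.065,0.0,.149))
c=snap('scene','s7.png')
cv2.imwrite('pics/s7b.png',cv2.resize(c['pixels'][220:330,270:400,::-1],None,fx=5,fy=5,interpolation=2))"
```

```text
t 6.75 case TCP mm [ 66.3  -9.5 151.7] F [-0.9 -8.7  0.5] tilt [-0.001 -0.003 -1.   ]
shift cm [0.14 0.95 0.27] twist -0.004
```

View pics/s7b.png

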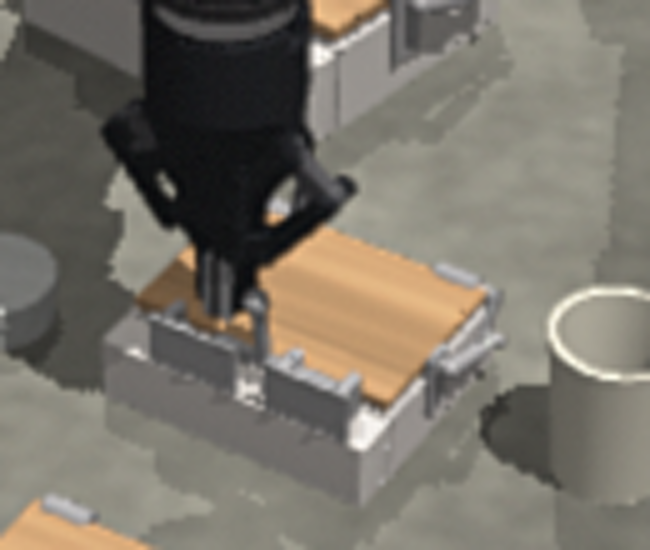

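The force jumped to 8.7 N at TCP y -9.5 mm, exactly where the stop is expected, so the bolt is across. Next I go behind the ball (-x side).

>>> move_arm(gripper=[0,0,0,0,0], xyz=[[0,-1.2,0],[1.6,-1.2,0],[3.0,-1.0,0],[3.0,1.0,0],[3.0,2.1,0]], twist=[0,0,0,0,0])

```text
t: 7.22
eef_pos: [0.634, 0.038, 0.152]
tool_rot: [-0.0, 0.061, 0.998, 0.001]
contact_force: [0.2, 0.6, 0.2]
gripper_width: -0.001
```

```bash
python3 -c "
from h import *
c=snap('scene','s8.png')
go((.065,0.012,.158))
cv2.imwrite('pics/s8b.png',cv2.resize(c['pixels'][220:330,270:400,::-1],None,fx=5,fy=5,interpolation=2))
print([(np.round(d['centre'],4),round(d['p'],2)) for d in spot_point('handle_ball','scene')],w(PC,(.062,.012,.0955)))"
```

```text
t 7.27 case TCP mm [ 36.5  18.5 152. ] F [ 0.6  2.5 -0.2] tilt [ 0.001  0.004 -1.   ]
shift cm [-2.85 -0.65 -0.6 ] twist 0.001
[(array([ 0.3805, -0.1803,  0.1393]), 0.65), (array([0.8973, 0.0131, 0.0958]), 0.47), (array([0.6642, 0.0292, 0.0913]), 0.37)] [0.65939068 0.03209155 0.0955    ]
```

View pics/s8b.png

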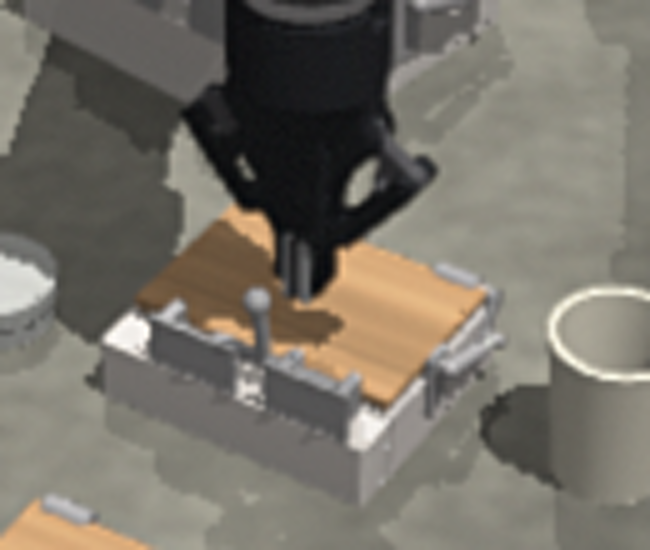

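The ball (crop 257,297) stands above the notch gap (250,385). Now I push it over towards +x.

>>> move_arm(gripper=[0,0,0,0,0], xyz=[[0,-0.4,0],[-1.0,-0.4,0],[-2.0,-0.4,0],[-3.0,-0.4,0],[-4.0,-0.4,0]], twist=[0,0,0,0,0])

```text
t: 7.73
eef_pos: [0.6738, 0.0257, 0.1518]
tool_rot: [-0.0, 0.062, 0.998, -0.0]
contact_force: [-1.7, -0.1, -1.0]
gripper_width: -0.002
```

```bash
python3 -c "
from h import *
c=snap('scene','s9.png')
go((.1,0.012,.150))
cv2.imwrite('pics/s9b.png',cv2.resize(c['pixels'][220:330,270:400,::-1],None,fx=5,fy=5,interpolation=2))"
```

```text
t 7.78 case TCP mm [ 78.8   7.4 151.9] F [1.8 1.  1. ] tilt [ 0.001 -0.001 -1.   ]
shift cm [-2.11  0.47  0.19] twist -0.005
```

View pics/s9b.png

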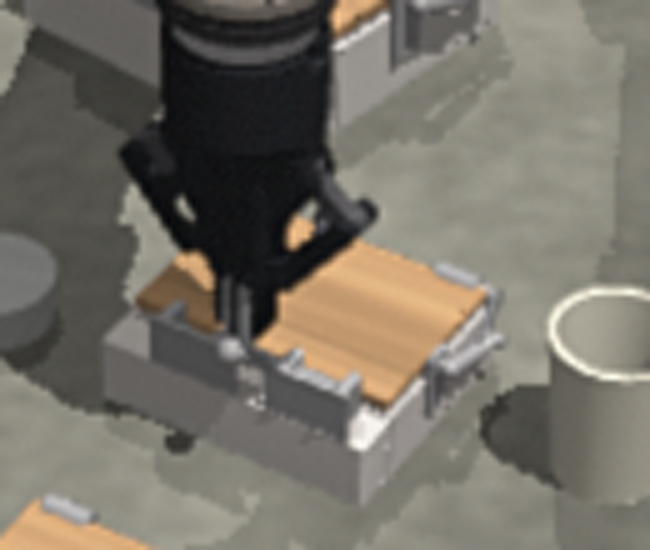

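The handle is leaning through the notch (ball at crop 232,348). Next I go over it and press down.

>>> move_arm(gripper=[0,0,0,0,0], xyz=[[-1.0,0.4,0.2],[-2.2,0.4,0.4],[-2.3,0.4,0.8],[-2.3,0.4,1.2],[-2.3,0.4,1.6]], twist=[0,0,0,0,0])

```text
t: 8.2
eef_pos: [0.6965, 0.028, 0.1355]
tool_rot: [-0.0, 0.062, 0.998, -0.0]
contact_force: [-0.1, -0.0, 1.5]
gripper_width: 0.002
```

```bash
python3 -c "
from h import *
c=snap('scene','s10.png')
go((.1,0.012,.130))
cv2.imwrite('pics/s10b.png',cv2.resize(c['pixels'][220:330,270:400,::-1],None,fx=5,fy=5,interpolation=2))"
```

```text
t 8.25 case TCP mm [ 98.6  12.5 134.5] F [-0.6 -0.4  0.1] tilt [-0.002 -0.    -1.   ]
shift cm [-0.14 -0.05  0.45] twist -0.004
```

View pics/s10b.png

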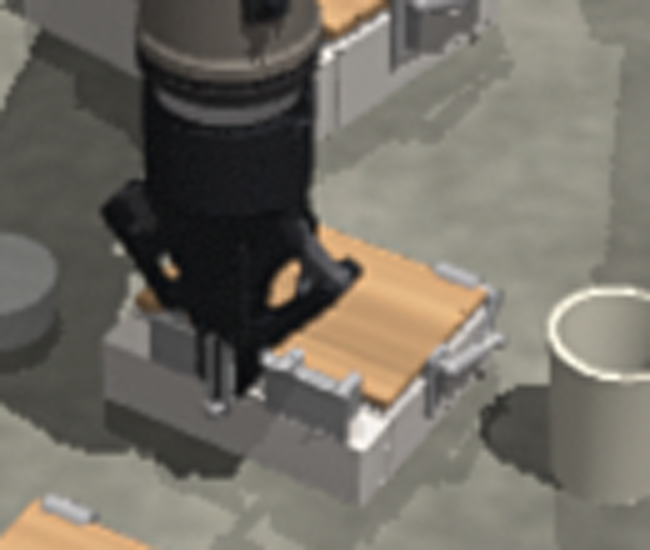

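The ball (crop 215,405) is under the tips. I press gently to the stop.

>>> move_arm(gripper=[0,0,0,0], xyz=[[-0.1,0,0.2],[-0.1,0,0.4],[-0.1,0,0.5],[-0.1,0,0.5]], twist=[0,0,0,0])

```text
t: 8.58
eef_pos: [0.6976, 0.0288, 0.1307]
tool_rot: [-0.0, 0.061, 0.998, -0.0]
contact_force: [0.0, 1.0, 0.1]
gripper_width: 0.001
```

>>> move_arm(gripper=[0,0], xyz=[[0,0,0.2],[0,0,0.3]], twist=[0,0])

```text
t: 8.75
eef_pos: [0.6981, 0.0288, 0.1283]
tool_rot: [0.0, 0.061, 0.998, 0.0]
contact_force: [-2.2, 0.2, 7.2]
gripper_width: -0.002
```

Resistance is 7.2 N at tip height about 55 mm, which matches the stop. I retreat straight up and look.

>>> move_arm(gripper=[0,0,0,0,0], xyz=[[0,0,-2],[0,0,-5],[0,0,-9],[2,0,-13],[6,0,-16]], twist=[0,0,0,0,0])

```text
t: 9.17
eef_pos: [0.6495, 0.0345, 0.2845]
tool_rot: [0.003, 0.062, 0.998, 0.0]
contact_force: [-0.0, 0.6, 1.0]
gripper_width: -0.001
```

>>> move_arm(gripper=[0,0,0,0,0], xyz=[[3,0,0],[6,0,0],[9,0,0],[10,0,0],[10,0,0]], twist=[0,0,0,0,0])

```text
t: 9.58
eef_pos: [0.5455, 0.0478, 0.2811]
tool_rot: [-0.001, 0.061, 0.998, 0.001]
contact_force: [0.3, -0.5, -0.2]
gripper_width: -0.002
```

```bash
python3 -c "
from h import *
c=snap('scene','s11.png')
go((-.1,0.012,.30))
cv2.imwrite('pics/s11b.png',cv2.resize(c['pixels'][220:330,270:400,::-1],None,fx=5,fy=5,interpolation=2))
t=snap('top','t11.png')
print(w(PC,(.1039,.012,.0502)))
for n in('scene','top'):
  print([(np.round(d['centre'],4),round(d['p'],2)) for d in spot_point('handle_ball',n)])
print(proj(c,w(PC,(.1039,.012,.0502))),proj(t,w(PC,(.1039,.012,.0502))),proj(c,w(PC,(.062,.049,.0535))))
for q in('tin','tumbler'):print(q,[(np.round(d['centre'],4),round(d['p'],2)) for d in spot_point(q,'scene')])
"
```

```text
t 9.63 case TCP mm [-51.1  14.1 281.4] F [0.7 1.  0.3] tilt [ 0.001  0.001 -1.   ]
shift cm [ 4.89 -0.21 -1.86] twist -0.002
[0.70098936 0.02707561 0.0502    ]
[(array([0.8982, 0.0161, 0.0931]), 0.59), (array([ 0.3806, -0.1843,  0.1378]), 0.51), (array([0.6959, 0.0206, 0.0492]), 0.44)]
[(array([ 0.3799, -0.1785,  0.1352]), 0.55), (array([0.8954, 0.0098, 0.0975]), 0.36), (array([0.5978, 0.0249, 0.0008]), 0.21)]
(np.float64(314.2937278816348), np.float64(303.3415800289834)) (np.float64(322.33149087607023), np.float64(197.5533606836497)) (np.float64(337.0948005823356), np.float64(297.61175325490194))
tin [(array([ 0.628 , -0.138 ,  0.0021]), 0.98)]
tumbler [(array([0.6073, 0.1854, 0.0007]), 0.78)]
```

View pics/s11b.png

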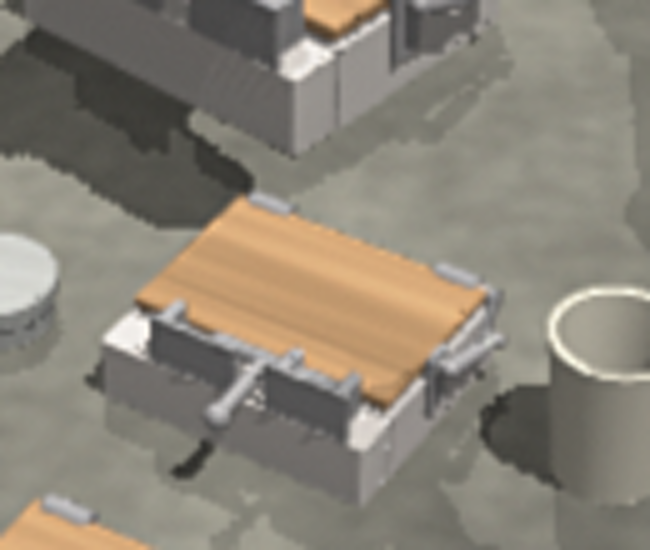

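View pics/s11.png

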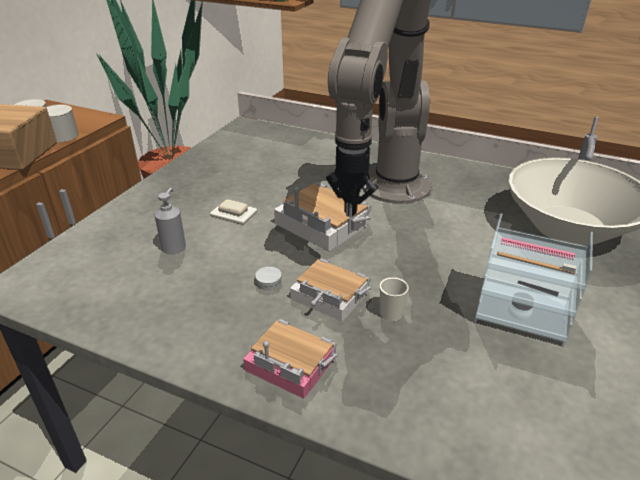

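```bash
python3 -c "
from h import *
c=read_camera('scene')
b=.0955
for s in (0,.030,.034): print(s,(np.array(proj(c,w(PC,(.066,-.022+s,b))))-[270,220])*5)
a=cv2.imread('pics/s5.png');d=cv2.imread('pics/s8.png')
T=a[270:282,305:317]
r=cv2.matchTemplate(d[265:295,300:340],T,5);print(cv2.minMaxLoc(r))
m=snap('wrist','w11.png')
"
```

```text
0 [202.4700208  273.15226074]
0.03 [256.83347179 294.25093107]
0.034 [264.16406965 297.09596509]
(-0.5366950631141663, 0.4097987115383148, (16, 5), (9, 18))
```

View pics/w11.png

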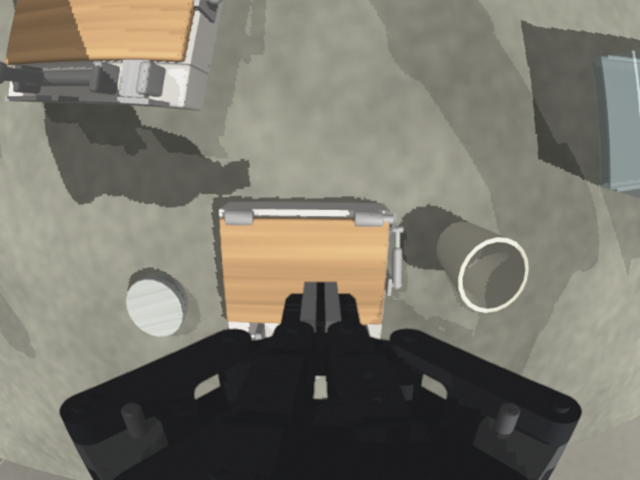

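The ball's shift in the picture suggests a slide of about 30–34 mm, which is too loose to rely on. I check it more closely with the wrist camera over the ledge.

>>> move_arm(gripper=[0,0,0,0,0], xyz=[[-3.5,0,0],[-7,0,0],[-10.5,0,0],[-14,0,0],[-17,0,0]], twist=[0,0,0,0,0])

```text
t: 10.4
eef_pos: [0.7187, 0.0261, 0.2804]
tool_rot: [0.0, 0.061, 0.998, -0.0]
contact_force: [0.1, -0.1, 0.7]
gripper_width: 0.0
```

>>> move_arm(gripper=[0,0,0,0], xyz=[[0,0,1.5],[0,0,3],[0,0,3],[0,0,3]], twist=[0,0,0,0])

```text
t: 10.73
eef_pos: [0.7161, 0.0265, 0.2497]
tool_rot: [-0.001, 0.061, 0.998, -0.0]
contact_force: [-0.3, 0.4, 0.1]
gripper_width: -0.001
```

```bash
cat >> h.py <<'E'
def fproj(c,X):
    p=c['R']@np.array(X)+c['t']; th=np.arctan2(np.hypot(p[0],p[1]),p[2]); a=np.arctan2(p[1],p[0])
    return c['cx']+c['fx']*th*np.cos(a),c['cy']+c['fy']*th*np.sin(a)
E
python3 -c "
from h import *
c=snap('wrist','w12.png'); go((.12,.012,.25))
im=c['pixels'][:,:,::-1]
u,v=map(int,fproj(c,w(PC,(.07,.012,.055)))); print(u,v)
u0=max(u-100,0);v0=max(v-75,0)
cr=cv2.resize(im[v0:v0+150,u0:u0+200],None,fx=4,fy=4,interpolation=2)
cv2.imwrite('pics/w12b.png',cr)
k=cr.copy()
for X in [(.075,.012,.0665),(.075,.004,.0665),(.075,.020,.0665),(.075,-.045,.0665),(.075,.066,.0665),(.104,.012,.0502),(.062,-.041,.062),(.062,.0255,.062),(.062,.0575,.062)]:
  a,b=fproj(c,w(PC,X)); print(X,a,b); cv2.circle(k,(int((a-u0+.5)*4),int((b-v0+.5)*4)),4,(0,0,255),1)
cv2.imwrite('pics/w12c.png',k)
"
```

```text
t 10.78 case TCP mm [119.4  13.3 251. ] F [-0.2  0.4  0.6] tilt [-0.001 -0.    -1.   ]
shift cm [-0.06 -0.13  0.1 ] twist -0.003
318 164
(0.075, 0.012, 0.0665) 317.9772713175501 172.7488751572186
(0.075, 0.004, 0.0665) 306.1975432297824 172.81399956995665
(0.075, 0.02, 0.0665) 329.76213456542683 172.72663939128444
(0.075, -0.045, 0.0665) 235.50350942833018 174.10973049091302
(0.075, 0.066, 0.0665) 396.47044087876026 173.41244266395185
(0.104, 0.012, 0.0502) 318.2833934915064 209.84957288222085
(0.062, -0.041, 0.062) 241.85962833393887 154.87187594066313
(0.062, 0.0255, 0.062) 337.61433226856866 153.40887392602826
(0.062, 0.0575, 0.062) 383.6700880496829 154.01542952962188
```

View pics/w12c.png

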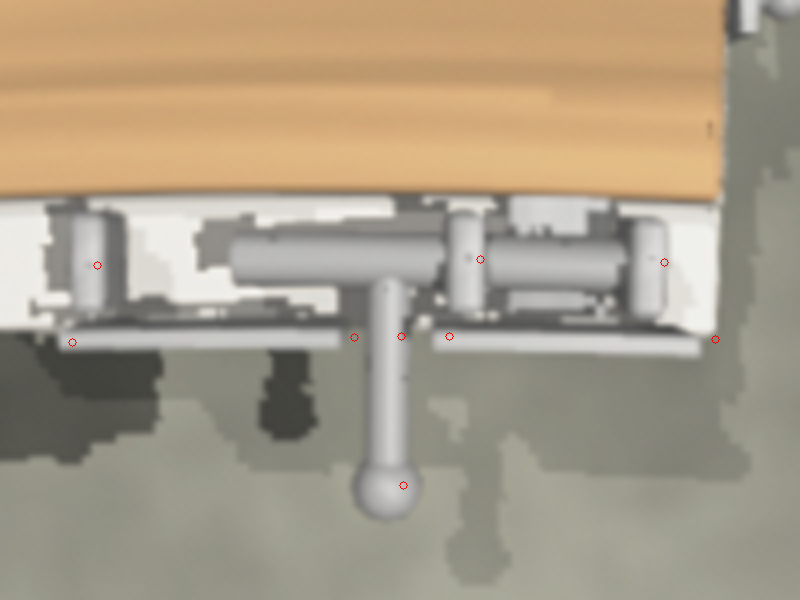

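View pics/w12b.png

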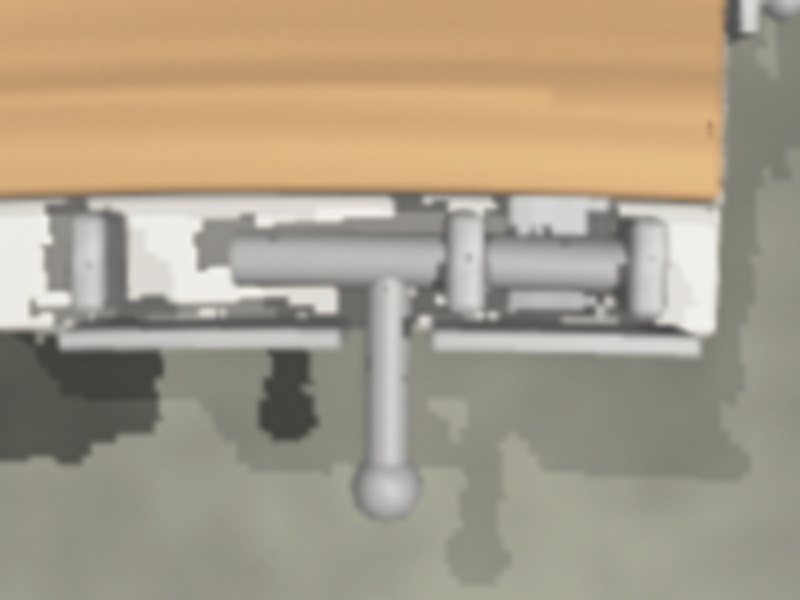

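The handle (col 387) is centred in the notch (cols 340–433, middle 386.5). The rod lies over the tongue and runs into the last staple, and the fingers are well clear.

```bash
python3 -c "
from h import *
print(get_obs()['contact_force']);print(hand_in())"
```

```text
[-0.23878367  0.36960166  0.64562263]
the job is handed in; nothing more can be done
None
```

The travel mirror is put away: it lies flat on its case, the bolt is across over its tongue, and the handle is down in the notch. I handed it in at about 11 s with the gripper touching nothing.

**What I did:** I worked on the smaller white case. I pushed its mirror over from behind until it flipped shut. Then I pushed the bolt by its handle until it hit the stop (8.7 N), and tipped the handle over and pressed it down to its stop (7.2 N).

**Last checks:**
- **Bolt and handle:** the close wrist picture shows the handle centred in the notch to within 1 mm. The rod lies over the tongue and runs into the last staple.
- **Mirror:** it is flat in both the scene and wrist pictures.
- **Tumbler and tin:** both read where they started, within measuring error. The arm went near nothing else, and the other things look unmoved in the last scene picture.

**What disagreed:**
- A rough reading of the scene pictures put the bolt's slide at about 30–31 mm instead of 34. The closer wrist view, measured against the notch itself, showed the handle centred there, so I took the bolt as fully across.
- Points I projected into that wrist picture from my fitted case pose lay about 2–3 mm to one side. I put that down to calibration.
- The handle's final angle was not measured directly. It rests on the stop force, the fingertip height and the ball's position in the scene picture, which came within about 1 pixel of the expected spot.

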